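# Open the photometer and draw out its cuvette carriage

### The arm

A 6-joint arm with a two-finger parallel gripper is mounted at the origin on a cart in front of the work surface, level with it; the furniture and walls round the work are solid. World frame = base frame: x ahead of the robot, y to its left, z up, the work surface at z = 0. Lengths are in mm, angles in rad, forces in N, time in s.
With the tool pointing down it reaches from about 300 to 775 mm from the base axis. Payload 14.6 kg.
Tool frame: the origin (TCP) lies at the very end of the fingers, on their centre line; the grasp point (between the pads) lies 19 mm behind it (grip_point_offset is the distance from the TCP to the grasp point, in mm); z points along the fingers, y is the line along which they close (so a half turn about z gives the same grasp; the last joint's range is limited). The gripper opens to 94 mm and grips with 3 to 60 N. Pads are 16 mm wide; open, the fingers measure 119 mm over their backs; the gripper's body (75 mm by 177 mm) begins 78 mm behind the grasp point.
Start: joints at [1.084, 0.3, 1.521, -0, 1.321, -0.067], TCP at [224.164, 502.235, 205.446] pointing down, gripper open.
Joint ranges: [-3.03, 3.03], [-0.79, 2.21], [0.23, 2.52], [-1.04, 4.18], [0, 3.07], [-2.55, 2.55]. Speed limits (rad/s): [2.22, 2.22, 2.57, 3.14, 3.14, 3.14].

### API

Orientations are given as [roll, pitch, yaw] about the fixed x, y, z axes, in that order (R = Rz(yaw) Ry(pitch) Rx(roll)).
In Python, from cell import read_state, camera, camera_info, sign_off, grip_point_offset gives the robot as it stands.
- The arm moves only by the shell command python3 -m handwheel 'ROWS' [FORCE]. ROWS is text: rows parted by semicolons, each of 5 numbers parted by spaces: the shift along the world's x, y, z in units of 40 mm (1.0 is 40 mm), then the turn about the world's z in units of 5 degrees (1.0 is 5 degrees), then the closure, from 0 (fully open) to 1 (shut). In form: dx dy dz yaw gripper; .... A call has 1 to 12 rows; each row shifts and turns the commanded pose from where the row before left it; what a row does not reach is not made up. A row lasts 1/12 s, in which the tool goes at most 41.7 mm and 7.16 degrees, less where a joint would pass 70% of its speed; a pose out of reach is approached as far as the arm can. A call is refused whole if a number of a shift passes 1 or a number of a turn 1, either way. A call with a gripper value outside its range is refused whole. The fingers move at their own pace and stop on an object; FORCE is the grip in N (left out, the last holds). Time passes only in rows, so rows that do not move let the fingers close. It gives the time, the measured TCP pose, the force, the opening and the grip force at its end, in the units of the state.
- read_state(): the state, without advancing time (a new reading comes with each control period).
- camera(name): name is "side" or "top" or "wrist"; returns (picture, depth): 420x560x3 uint8, red, green, blue; 420x560 float32, mm along the optical axis (not along the pixel's ray), 0 where there is no reading.
- camera_info(name): a dict with "intrinsics" (3x3 intrinsics, pixels), "k1" (the pictures are not rectified: a ray, as slopes to the right and down, at radius r is drawn at 1 + k1 r^2 times it, then the intrinsics apply), "world_from_camera" (4x4, takes a point from camera to world coordinates). Camera axes: x right, y down, z forward; pixel columns grow to the right and rows downward; lengths in mm; the calibration is good to about 2 mm. A picture is of the moment at which its call begins: read the wrist's pose just before it. camera_info takes no time and is no camera call; for the wrist camera it gives the pose at the moment of the call.
- sign_off(): hands the job in; it is judged then, once.
The state is a dict: "clock": time; "joints": joint angles; "qd": joint speeds; "effort": joint torques, N m; "eef_pos": TCP position; "eef_rot": TCP orientation; "wrist_force": force on the tool from outside, world axes, zero at the start; "moment": the same for the moment, N m; "finger_gap": finger opening in mm; "finger_force": force on a finger pad.
Only numpy, scipy, OpenCV 4.12 (cv2) and the standard library are available. Lean on these libraries where they do the work, as an engineer would, in place of code of your own. Each camera call takes 0.05 s, during which the arm holds its last target. There are 200 camera calls.

### The job

The readings are done and the cuvettes in the photometer are to be changed: with a fingertip push the black light hood all the way back, then hook a fingertip behind the upright metal lip that it uncovers at the front of the cuvette carriage and draw the carriage out to its stop. Nothing is gripped or lifted: do not pinch or push the white panel in front of the lip, keep your fingers off the cuvettes, which must stay seated in the carriage, and leave the bottles and the cuvette case beside the photometer where they stand. Finish with the hood fully back, the carriage fully out and the hand clear.

Things in the scene. Friction and masses are not known exactly. Their poses are not given: they have to be found in the camera images.
- photometer: White bench photometer, fixed. Origin on the bench under the middle of its sample bay; +x to its back, +y to its left side (keys, display up to 89 mm high), z up. Housing x -86..+126, y -75..+124 mm, top deck 81 mm high with two rails to 83 mm. The bay, open to front and top, spans x -86..+5, y -51..+51 mm and holds the carriage.
- hood (a joint): Slide of the black light hood, m: 0 = closed over the bay, grows towards the back (photometer +x), 0.09 = back stop. Starts at 0 to 0.02. Friction 2 N; stays where left. The hood is a block 100 mm deep, 124 mm wide, underside 82 mm and top 104 mm above the bench. While it is closed no finger fits behind the carriage's lip.
- hood_front (a point): Middle of the hood's upright front face (which looks to photometer -x), 93 mm above the bench, 11 mm below the hood's top. With the hood at 0 it lies at x = -88, y = 0 mm in the photometer frame; moves with the hood. Axes as the photometer's.
- carriage (a joint): Slide of the cuvette carriage, m: 0 = home in the bay, grows as it is drawn out to the front (photometer -x), 0.10 = outer stop. Starts at 0. Friction 2.5 N; stays where left; cannot be lifted. Behind its lip is a finger space 50 mm deep (x), 92 mm wide, floor 26 mm above the bench; behind that the black cuvette block, 56 mm above the bench.
- lip (a point): Middle of the upper rear edge of the carriage's upright metal lip, 76 mm above the bench. Hook the lip's flat rear face (looks to photometer +x), straight below this point. The lip is 92 mm wide (y), 5 mm thick and stands 50 mm above the carriage floor. At carriage 0 the point lies at x = -76, y = 0 mm in the photometer frame; moves with the carriage. Axes as the photometer's.
- front_panel (a point): Middle of the front face of the white panel with a blue stripe that covers the front of the lip (directly in front of it, towards photometer -x) and moves with the carriage: 5 mm thick, 97 mm wide (y), from 11 to 74 mm above the bench, its top 2 mm below the lip's. Not to be pinched or pushed. Axes as the photometer's.
- cuvette_0: Loose clear cuvette 12x12x45 mm standing in a pocket of the carriage's block; origin at the centre of its underside (28 mm above the bench, so it reaches 73 mm), 62 mm behind the lip's rear face, at y = -33 mm in the photometer frame. Not to be touched.
- cuvette_1: Loose clear cuvette 12x12x45 mm standing in a pocket of the carriage's block; origin at the centre of its underside (28 mm above the bench, so it reaches 73 mm), 62 mm behind the lip's rear face, at y = -11 mm in the photometer frame. Not to be touched.
- cuvette_2: Loose clear cuvette 12x12x45 mm standing in a pocket of the carriage's block; origin at the centre of its underside (28 mm above the bench, so it reaches 73 mm), 62 mm behind the lip's rear face, at y = 11 mm in the photometer frame. Not to be touched.
- cuvette_3: Loose clear cuvette 12x12x45 mm standing in a pocket of the carriage's block; origin at the centre of its underside (28 mm above the bench, so it reaches 73 mm), 62 mm behind the lip's rear face, at y = 33 mm in the photometer frame. Not to be touched.
- brown_bottle: Loose small brown glass bottle, 34 mm across, 59 mm high, in front of the photometer to the right of the carriage's path; origin at the centre of its underside. Not to be disturbed.
- pe_bottle: Loose white plastic bottle with white cap, 47 mm across, 98 mm high, in front of the photometer to the left of the carriage's path; origin at the centre of its underside. Not to be disturbed.
- cuvette_box: Loose blue cuvette case with ten wells, 56x98x30 mm, lying to the left of the photometer; origin at the centre of its underside. Not to be disturbed.

How it is judged (in metres and radians):
On the way, in this order (a step that is already met when the one before it is completed fails the run):
1. the hood is pushed fully back while the carriage is still home (value of joint hood above 0.082 m and value of joint carriage below 0.015 m), for 0.2 s.
2. the carriage is drawn out to its stop (value of joint carriage above 0.092 m), for 0.2 s.
At the end, for the whole second after the job is handed in: Hood within 8 mm of its back stop, carriage within 8 mm of its outer stop and at rest, all four cuvettes seated (within 5 mm of their height in the carriage, upright within 0.12 rad) and at rest, the two bottles and the cuvette case within 15 mm of where they stood (value of joint hood above 0.082 m and value of joint carriage above 0.092 m and velocity of joint carriage below 0.01 m/s and z of cuvette_0 in the frame of lip between -0.053 and -0.043 m and angle between each of cuvette_0, cuvette_1, cuvette_2, cuvette_3's own z axis and vertical below 0.12 rad and z of cuvette_1 in the frame of lip between -0.053 and -0.043 m and z of cuvette_2 in the frame of lip between -0.053 and -0.043 m and z of cuvette_3 in the frame of lip between -0.053 and -0.043 m and linear speed of each of cuvette_0, cuvette_1, cuvette_2, cuvette_3 below 0.02 m/s and distance of each of brown_bottle, pe_bottle, cuvette_box from where it was at the start of the episode below 0.015 m); the robot touches nothing.
It fails at once if the fingers press on the panel in front of the lip (pinching or pushing it) (contact force between carriage_c0 and the fingers above 2.5 N).
It fails at once if a cuvette is touched (contact force between any of cuvette_0, cuvette_1, cuvette_2, cuvette_3 and the arm above 0.8 N or contact force between any of cuvette_0, cuvette_1, cuvette_2, cuvette_3 and the fingers above 0.8 N).
It fails at once if a cuvette is lifted out of its seat (z of any of cuvette_0, cuvette_1, cuvette_2, cuvette_3 in the frame of lip above -0.038 m).
It fails at once if a bottle or the cuvette case is moved, lifted or tipped (distance of any of brown_bottle, pe_bottle, cuvette_box from where it was at the start of the episode above 0.015 m or angle between any of brown_bottle, pe_bottle, cuvette_box's own z axis and vertical above 0.25 rad).
It also fails if it takes over 48 s, if anything falls off the work surface, if the arm or the gripper's body presses on something with over 40 N, if the wrist force passes 120 N, or if a joint passes its speed limit or range.

## Working session

There is one attempt and no reset: what is moved stays moved. The work goes in short steps, Python scripts to look and compute and a shell command to move; the robot and the scene stay as the last step left them, time stands still between calls to the robot, and variables do not carry over. Pictures are saved under pics/ and viewed, at most 10 in all, crops included, and the job is handed in when it is done.

```bash
mkdir -p pics; cat > h.py <<'E'
import numpy as np, cv2
from cell import *
def snap(n,f):
    i=camera_info(n); p,d=camera(n); cv2.imwrite(f'pics/{f}.png',p[:,:,::-1]); np.savez(f'pics/{f}.npz',p=p,d=d,K=i['intrinsics'],k1=i['k1'],T=i['world_from_camera'])
def load(f): return np.load(f'pics/{f}.npz')
def rays(z,uv):
    K=z['K'];k=float(z['k1']); uv=np.atleast_2d(np.array(uv,float))
    return cv2.undistortPoints(uv[:,None],K,np.array([k,0,0,0,0.]))[:,0]
def onplane(z,uv,h):
    r=rays(z,uv);T=z['T'];d=np.c_[r,np.ones(len(r))]@T[:3,:3].T;o=T[:3,3]
    return o+d*((h-o[2])/d[:,2])[:,None]
def bydepth(z,uv):
    r=rays(z,uv);T=z['T'];dd=np.array([z['d'][int(v),int(u)] for u,v in np.atleast_2d(uv)])
    return (np.c_[r,np.ones(len(r))]*dd[:,None])@T[:3,:3].T+T[:3,3]
E
python3 - <<'E'
from h import *
snap('top','top0');snap('side','side0')
print(read_state(), camera_info('top'),camera_info('side')['world_from_camera'],grip_point_offset)
a=cv2.imread('pics/top0.png');b=cv2.imread('pics/side0.png')
E
```

```text
{'clock': 0.1, 'joints': array([ 1.08440404e+00,  3.00444064e-01,  1.52150011e+00,  1.87658034e-05,
        1.32071129e+00, -6.66198230e-02]), 'qd': array([ 0.00168966, -0.00271703, -0.00230731,  0.00104195,  0.00013448,
        0.00198104]), 'effort': array([ 2.23722054e-03, -5.32651806e+01, -3.53275144e+01,  7.10355537e-02,
        2.35978479e-02, -9.18530054e-05]), 'eef_pos': array([224.05370023, 502.04128787, 204.93541717]), 'eef_rot': array([-3.14053342e+00, -8.88879566e-05,  2.72181549e+00]), 'wrist_force': array([-1.03540369, -0.23782721,  0.03648022]), 'moment': array([-0.02247888,  0.08041264,  0.02507947]), 'finger_force': 0.0, 'finger_gap': 93.80725688490722} {'intrinsics': array([[394.6950957 ,   0.        , 277.84933162],
       [  0.        , 394.6950957 , 213.69273029],
       [  0.        ,   0.        ,   1.        ]]), 'k1': 0.0037348511485975583, 'world_from_camera': array([[ 1.34466535e-02, -9.97254754e-01,  7.28158109e-02,
         5.16487745e+02],
       [-9.99839620e-01, -1.25485307e-02,  1.27776513e-02,
         1.58646899e+02],
       [-1.18288421e-02, -7.29759493e-02, -9.97263551e-01,
         9.48960321e+02],
       [ 0.00000000e+00,  0.00000000e+00,  0.00000000e+00,
         1.00000000e+00]])} [[ 9.75524827e-01 -1.37023656e-01  1.71976249e-01  4.46369668e+02]
 [-2.19506986e-01 -5.60738745e-01  7.98366296e-01 -5.41505632e+02]
 [-1.29613222e-02 -8.16576131e-01 -5.77092217e-01  5.87912160e+02]
 [ 0.00000000e+00  0.00000000e+00  0.00000000e+00  1.00000000e+00]] 18.8
```

View pics/top0.png

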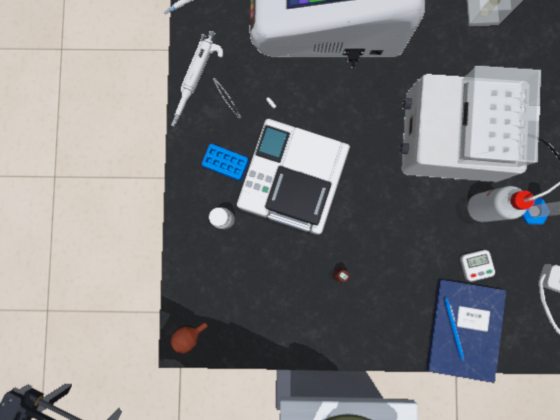

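View pics/side0.png

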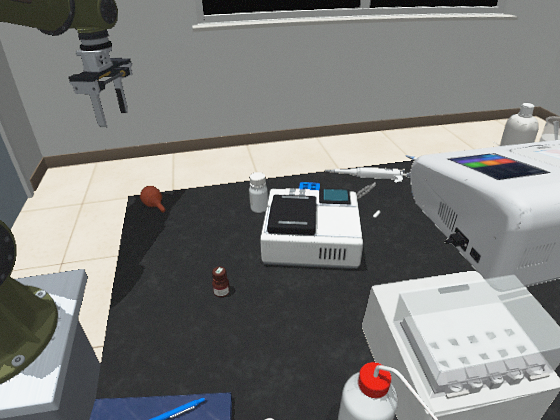

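The top view shows the photometer at about (295,175), turned about -15°. The hood is at (298,195), the white bottle at (222,217), the brown one at (342,274) and the blue case at (225,161). I'll segment the hood top by height.

```bash
python3 - <<'E'
from h import *
z=load('top0');vv,uu=np.mgrid[0:420,0:560]
uv=np.c_[uu.ravel(),vv.ravel()]
P=bydepth(z,uv).reshape(420,560,3);roi=np.zeros((420,560),bool);roi[115:240,235:355]=1
for n,lo,hi in (('hood',96,112),('deck',72,90)):
    m=(roi&(P[:,:,2]>lo)&(P[:,:,2]<hi)).astype(np.uint8)
    c=max(cv2.findContours(m,cv2.RETR_EXTERNAL,cv2.CHAIN_APPROX_NONE)[0],key=cv2.contourArea)[:,0]
    X=onplane(z,c,104 if n=='hood' else 81)[:,:2]
    print(n,m.sum(),np.median(P[:,:,2][m>0]),cv2.minAreaRect(X.astype(np.float32)),cv2.boxPoints(cv2.minAreaRect(X.astype(np.float32))).round(1).tolist())
g=z['p'].astype(int)
for n,(u0,u1,v0,v1),h in (('pe',(205,238,203,232),98),('brown',(328,355,262,288),59),('box',(198,250,140,182),30)):
    q=P[v0:v1,u0:u1].reshape(-1,3);q=q[q[:,2]>h*.6];print(n,len(q),q.min(0).round(),q.max(0).round(),q.mean(0).round())
E
```

```text
hood 2623 103.68046520504095 ((619.286376953125, 127.93570709228516), (122.90132141113281, 100.52528381347656), 72.52521514892578) [[552.9000244140625, 84.4000015258789], [648.7999877929688, 54.20000076293945], [685.7000122070312, 171.5], [589.7999877929688, 201.60000610351562]]
deck 5449 80.33378281651528 ((666.3380126953125, 138.52259826660156), (197.19613647460938, 210.16990661621094), 72.33721160888672) [[536.2999877929688, 76.5], [736.5999755859375, 12.699999809265137], [796.4000244140625, 200.60000610351562], [596.0999755859375, 264.3999938964844]]
pe 361 [516. 159.  59.] [603. 319. 949.] [570. 294. 102.]
brown 137 [433.  11.  38.] [516. 159. 949.] [447.  28.  76.]
box 819 [516. 159.  18.] [748. 352. 949.] [702. 294.  40.]
```

Sizes agree with the spec. The photometer origin is about (640,121), yaw -17.6°, and the hood is at about 16 mm. Next I'll move to above its front with the fingers closed, tool y along photometer y.

```bash
cat >> h.py <<'E'
O=np.array([640,121.]);a=np.radians(-17.6);R=np.array([[np.cos(a),-np.sin(a)],[np.sin(a),np.cos(a)]])
def ph(w): return R.T@(np.array(w)[:2]-O)
def go(x,y,z):
    s=read_state();w=np.r_[O+R@[x,y],z];print('now ph',ph(s['eef_pos']).round(1),s['eef_pos'].round(1),'yaw',np.degrees(s['eef_rot']).round(1),'F',s['wrist_force'].round(1),'gap',round(s['finger_gap'],1),'t',s['clock'],'units',((w-s['eef_pos'])/40).round(2))
E
python3 -m handwheel '0.61 -0.71 0 0.107 1;0.61 -0.71 0 0.107 1;0.61 -0.71 0 0.107 1;0.61 -0.71 0 0.107 1;0.61 -0.71 0 0.107 1;0.61 -0.71 0 0.107 1;0.61 -0.71 0 0.107 1;0.61 -0.71 0 0.107 1;0.61 -0.71 0 0.107 1;0.61 -0.71 0 0.107 1;0.61 -0.71 0 0.107 1;0.61 -0.71 0 0.107 1' 20
python3 -m handwheel '0 0 0 0 1;0 0 0 0 1;0 0 0 0 1;0 0 0 0 1'
python3 -c "
from h import *
go(-110,0,88);snap('wrist','w1')"
```

```text
clock: 1.1
eef_pos: [517.8, 159.7, 205.3]
eef_rot: [-3.141, -0.0, 2.834]
wrist_force: [0.2, -0.3, 0.7]
finger_gap: 17.5
finger_force: 0.0
clock: 1.43
eef_pos: [516.4, 162.3, 205.4]
eef_rot: [-3.142, -0.0, 2.835]
wrist_force: [0.1, -0.3, -0.4]
finger_gap: 0.2
finger_force: 0.0
now ph [-130.3    1.9] [516.4 162.3 205.4] yaw [-180.    -0.   162.4] F [ 0.1 -0.3 -0.4] gap 0.2 t 1.4333 units [ 0.47 -0.2  -2.93]
```

View pics/w1.png

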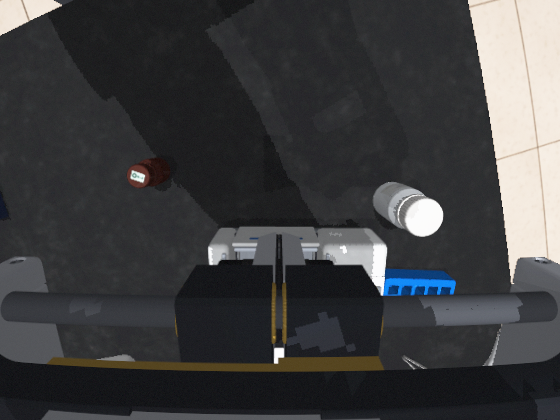

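The fingertips are over the bay's mid-line at (280,240) and the panel is ahead of them. The white bottle at (410,210) and the brown one at (150,175) are both well to the side. Descending in front of the hood.

```bash
python3 -m handwheel '0.15 -0.06 -0.7 0 1;0.15 -0.06 -0.7 0 1;0.15 -0.06 -0.7 0 1;0.02 -0.02 -0.7 0 1;0 0 -0.13 0 1;0 0 0 0 1;0 0 0 0 1'
python3 -c "
from h import *
go(-6,0,88);snap('side','s1')
z=load('s1');cv2.imwrite('pics/s1c.png',cv2.resize(z['p'][150:290,190:390,::-1],(800,560)))"
```

```text
clock: 2.07
eef_pos: [536.0, 154.1, 89.7]
eef_rot: [3.141, 0.001, 2.835]
wrist_force: [0.1, 0.3, 0.3]
finger_gap: 0.6
finger_force: 0.0
now ph [-1.092e+02  1.000e-01] [536.  154.1  89.7] yaw [1.800e+02 1.000e-01 1.624e+02] F [0.1 0.3 0.3] gap 0.6 t 2.0667 units [ 2.46 -0.78 -0.04]
```

View pics/s1c.png

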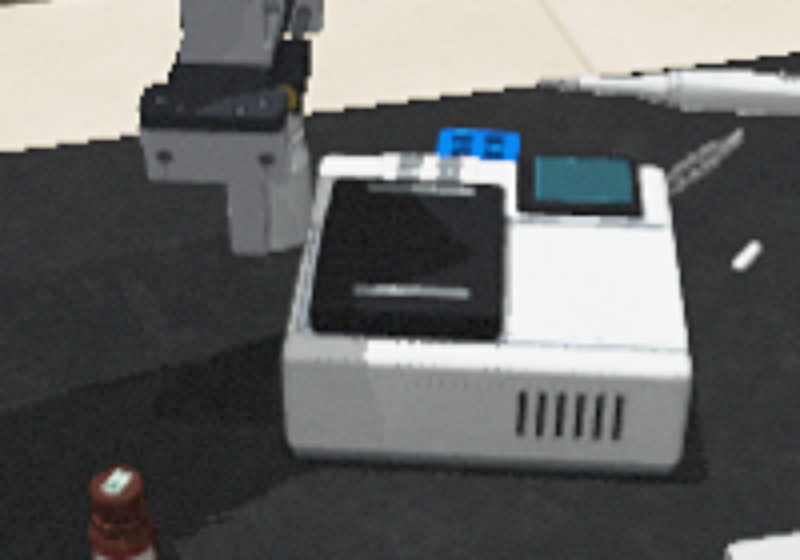

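The fingertip at (245,250) in the crop hangs just in front of the hood. Pushing along photometer +x.

```bash
python3 -m handwheel '0.2 -0.063 0 0 1;0.2 -0.063 0 0 1;0.2 -0.063 0 0 1;0.2 -0.063 0 0 1;0.2 -0.063 0 0 1;0.2 -0.063 0 0 1;0.2 -0.063 0 0 1;0.2 -0.063 0 0 1;0.2 -0.063 0 0 1;0.2 -0.063 0 0 1;0.2 -0.063 0 0 1;0.1 -0.033 0 0 1'
python3 -c "
from h import *
go(-6,0,88)"
```

```text
clock: 3.12
eef_pos: [628.7, 124.0, 88.1]
eef_rot: [3.142, 0.0, 2.834]
wrist_force: [-1.0, 0.1, 2.2]
finger_gap: 0.3
finger_force: 1.1
now ph [-11.6  -0.6] [628.7 124.   88.1] yaw [180.    0.  162.3] F [-1.   0.1  2.2] gap 0.3 t 3.1167 units [ 0.14 -0.03 -0.  ]
```

```bash
python3 -m handwheel '0.06 -0.02 0 0 1;0.06 -0.02 0 0 1;0.06 -0.02 0 0 1;0 0 0 0 1;0 0 0 0 1'
python3 -c "
from h import *
go(-6,0,88)"
```

```text
clock: 3.53
eef_pos: [634.1, 122.2, 88.1]
eef_rot: [-3.141, -0.002, 2.834]
wrist_force: [-7.0, -0.2, 2.4]
finger_gap: 0.3
finger_force: 3.8
now ph [-6.  -0.6] [634.1 122.2  88.1] yaw [-1.800e+02 -1.000e-01  1.624e+02] F [-7.  -0.2  2.4] gap 0.3 t 3.5333 units [ 0.    0.01 -0.  ]
```

```bash
python3 -m handwheel '0.06 -0.02 0 0 1;0.06 -0.02 0 0 1;0 0 0 0 1;0 0 0 0 1;0 0 0 0 1'
python3 -c "
from h import *
go(-6,0,88)"
```

```text
clock: 3.95
eef_pos: [634.6, 122.1, 88.1]
eef_rot: [-3.139, -0.013, 2.835]
wrist_force: [-44.8, 6.6, 22.7]
finger_gap: 0.4
finger_force: 22.4
now ph [-5.5 -0.5] [634.6 122.1  88.1] yaw [-179.8   -0.7  162.4] F [-44.8   6.6  22.7] gap 0.4 t 3.95 units [-0.01  0.02 -0.  ]
```

The hood is at its stop: force rises with no motion. Backing off to mid finger space (ph x about -50) and checking.

```bash
python3 -m handwheel '-0.3 0.095 0 0 1;-0.3 0.095 0 0 1;-0.3 0.095 0 0 1;-0.3 0.095 0 0 1;0 0 0.3 0 1;0 0 0 0 1'
python3 - <<'E'
from h import *
go(-50,0,40);snap('top','top2');snap('side','s2')
z=load('top2');zs=load('s2')
vv,uu=np.mgrid[110:240,230:360];P=bydepth(z,np.c_[uu.ravel(),vv.ravel()]);q=P[(P[:,2]>96)&(P[:,2]<112)]
Q=np.array([ph(p) for p in q]);Q=Q[Q[:,0]>-5];print('hood x',np.percentile(Q[:,0],[1,99]))
cv2.imwrite('pics/t2c.png',np.hstack([cv2.resize(z['p'][110:240,230:360,::-1],(400,400)),cv2.resize(zs['p'][160:280,230:350,::-1],(400,400))]))
E
```

```text
clock: 4.45
eef_pos: [592.9, 135.9, 103.0]
eef_rot: [3.14, 0.003, 2.834]
wrist_force: [0.2, -0.6, 1.0]
finger_gap: 0.3
finger_force: 0.0
now ph [-49.4  -0.1] [592.9 135.9 103. ] yaw [179.9   0.2 162.4] F [ 0.2 -0.6  1. ] gap 0.3 t 4.45 units [-0.01  0.01 -1.58]
hood x [ 24.67125285 101.62846898]
```

View pics/t2c.png

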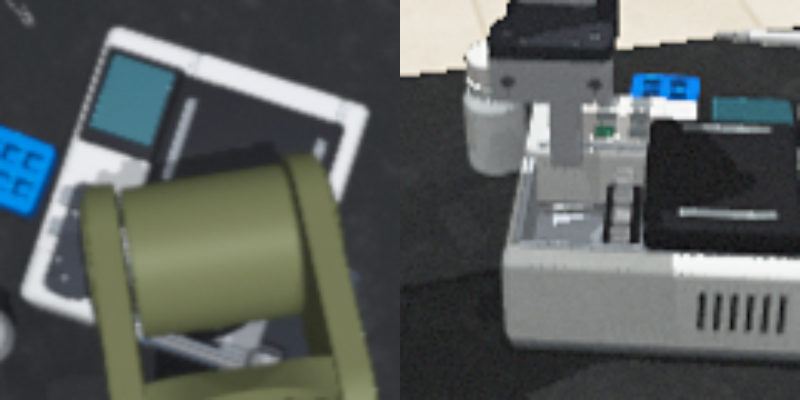

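The hood's rear edge is at x = 102 mm, so it is fully back. The side view shows the fingertip at (567,165) over the open finger space, with the cuvettes behind at (622,210). Lowering, then drawing.

```bash
python3 -m handwheel '0 0 -0.4 0 1;0 0 -0.4 0 1;0 0 -0.4 0 1;0 0 -0.3 0 1;0 0 0 0 1;0 0 0 0 1'
python3 -c "
from h import *
go(-68,0,42)"
python3 -m handwheel '-0.1 0.032 0 0 1;-0.1 0.032 0 0 1;-0.1 0.032 0 0 1;-0.1 0.032 0 0 1;-0.1 0.032 0 0 1;0 0 0 0 1'
python3 -c "
from h import *
go(-168,0,42)"
```

```text
clock: 5.05
eef_pos: [591.9, 135.4, 40.0]
eef_rot: [-3.141, -0.001, 2.834]
wrist_force: [0.0, 0.1, 1.0]
finger_gap: 0.5
finger_force: 0.0
now ph [-50.2  -0.8] [591.9 135.4  40. ] yaw [-180.    -0.   162.4] F [0.  0.1 1. ] gap 0.5 t 5.05 units [-0.42  0.15  0.05]
clock: 5.55
eef_pos: [571.3, 142.3, 40.7]
eef_rot: [3.141, 0.001, 2.834]
wrist_force: [0.1, 0.0, -0.7]
finger_gap: 0.0
finger_force: 0.0
now ph [-71.9  -0.4] [571.3 142.3  40.7] yaw [180.    0.  162.4] F [ 0.1  0.  -0.7] gap 0.0 t 5.55 units [-2.29  0.74  0.03]
```

```bash
python3 -m handwheel '-0.18 0.058 0 0 1;-0.18 0.058 0 0 1;-0.18 0.058 0 0 1;-0.18 0.058 0 0 1;-0.18 0.058 0 0 1;-0.18 0.058 0 0 1;-0.18 0.058 0 0 1;-0.18 0.058 0 0 1;-0.18 0.058 0 0 1;-0.18 0.058 0 0 1;-0.18 0.058 0 0 1;-0.18 0.058 0 0 1'
python3 -c "
from h import *
go(-168,0,42)"
python3 -m handwheel '-0.05 0.016 0 0 1;-0.05 0.016 0 0 1;-0.05 0.016 0 0 1;0 0 0 0 1;0 0 0 0 1'
python3 -c "
from h import *
go(-168,0,42)"
```

```text
clock: 6.55
eef_pos: [484.6, 170.0, 40.2]
eef_rot: [-3.141, -0.0, 2.834]
wrist_force: [3.2, -2.2, 2.6]
finger_gap: 0.2
finger_force: 1.5
now ph [-162.9   -0.3] [484.6 170.   40.2] yaw [-180.    -0.   162.4] F [ 3.2 -2.2  2.6] gap 0.2 t 6.55 units [-0.12  0.05  0.04]
clock: 6.97
eef_pos: [482.6, 170.7, 40.3]
eef_rot: [3.14, 0.007, 2.834]
wrist_force: [30.2, -9.6, -18.2]
finger_gap: 0.5
finger_force: 15.6
now ph [-165.1   -0.2] [482.6 170.7  40.3] yaw [179.9   0.4 162.3] F [ 30.2  -9.6 -18.2] gap 0.5 t 6.9667 units [-0.07  0.03  0.04]
```

```bash
python3 -m handwheel '-0.05 0.016 0 0 1;0 0 0 0 1;0 0 0 0 1;0 0 0 0 1'
python3 -c "
from h import *
go(-168,0,42)"
python3 -m handwheel '0.2 -0.063 0 0 1;0.2 -0.063 0 0 1;0.12 -0.038 0 0 1;0 0 0.5 0 1;0 0 0.8 0 1;0 0 0.9 0 1;0 0 0.9 0 1;0 0 0.6 0 1;0 0 0 0 1'
python3 -c "
from h import *
go(-168,0,42)"
```

```text
clock: 7.3
eef_pos: [482.5, 170.8, 40.4]
eef_rot: [3.139, 0.011, 2.833]
wrist_force: [45.9, -15.8, -27.4]
finger_gap: 0.5
finger_force: 23.7
now ph [-165.2   -0.2] [482.5 170.8  40.4] yaw [179.9   0.7 162.3] F [ 45.9 -15.8 -27.4] gap 0.5 t 7.3 units [-0.07  0.03  0.04]
clock: 8.05
eef_pos: [499.6, 166.5, 193.3]
eef_rot: [3.138, 0.006, 2.834]
wrist_force: [1.0, -0.3, 0.9]
finger_gap: 0.6
finger_force: 0.0
now ph [-147.6    0.9] [499.6 166.5 193.3] yaw [179.8   0.3 162.4] F [ 1.  -0.3  0.9] gap 0.6 t 8.05 units [-0.49  0.13 -3.78]
```

Solid stop, hand raised. I'll move it aside (towards +y) and verify in the top view.

```bash
python3 -m handwheel '0 0 0.7 0 1;-0.4 0.8 0 0 1;-0.4 0.8 0 0 1;-0.4 0.8 0 0 1;-0.4 0.8 0 0 1;-0.4 0.8 0 0 1;-0.4 0.8 0 0 1;-0.4 0.8 0 0 1;-0.4 0.8 0 0 1;0 0 0 0 1;0 0 0 0 1'
python3 - <<'E'
from h import *
snap('top','top3');snap('side','s3')
z=load('top3');zs=load('s3')
vv,uu=np.mgrid[110:290,230:360];uv=np.c_[uu.ravel(),vv.ravel()];P=bydepth(z,uv);Q=np.array([ph(p) for p in P])
h=(P[:,2]>96)&(P[:,2]<112)&(abs(Q[:,1])<55);print('hood x',np.percentile(Q[h,0],[1,99]))
l=(P[:,2]>64)&(P[:,2]<90)&(abs(Q[:,1])<35)&(Q[:,0]<-100);print('lip',l.sum(),np.percentile(Q[l],[2,98],axis=0).round(1),P[l,2].mean())
# cuvette tops
c=(P[:,2]>64)&(P[:,2]<80)&(abs(Q[:,1])<45)&(Q[:,0]>-140)&(Q[:,0]<-95);print('cuv',c.sum(),Q[c].mean(0) if c.any() else 0)
cv2.imwrite('pics/t3c.png',np.hstack([cv2.resize(z['p'][140:280,230:370,::-1],(400,400)),cv2.resize(zs['p'][160:300,210:350,::-1],(400,400))]))
E
```

```text
clock: 8.97
eef_pos: [368.9, 422.7, 215.1]
eef_rot: [-3.14, -0.001, 2.837]
wrist_force: [-0.3, 0.1, 0.0]
finger_gap: 0.4
finger_force: 0.0
hood x [  3.04774817 101.13562881]
lip 192 [[-184.6  -34. ]
 [-107.3   33.6]] 73.89457446915272
cuv 55 [-113.23926744    0.38053314]
```

View pics/t3c.png

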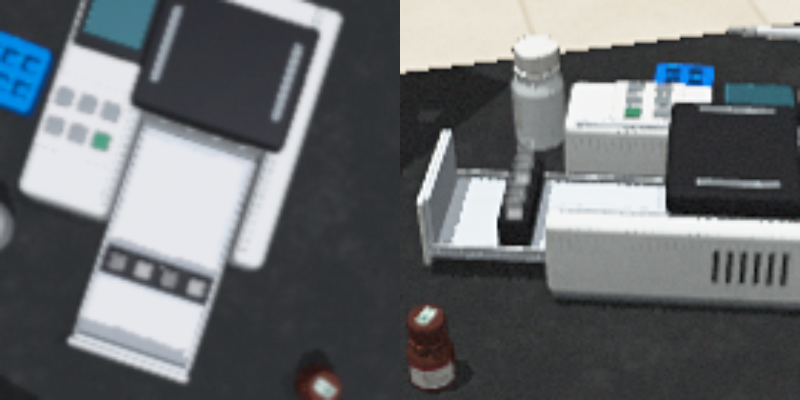

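The carriage is fully out, with the cuvettes at x = -113 (expected -114) seated in a row at (155,272). The hood is back, and the bottles and case look unmoved. Handing in.

```bash
python3 -c "
from cell import *
print(sign_off())"
```

```text
the job is handed in; nothing more can be done
None
```

The job is handed in with the hood fully back, the carriage drawn out to its stop, the cuvettes seated, the bottles and cuvette case apparently unmoved in the last pictures, and the hand clear; no verdict came back.

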